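# Tip a wet-lacquered rod grip from its carrying tray into the drying bed

### The arm

A 7-joint arm with a two-finger parallel gripper is mounted at the origin on the work surface. World frame = base frame: x ahead of the robot, y to its left, z up, the work surface at z = 0. Lengths are in m, angles in rad, forces in N, time in s.
With the tool pointing down it reaches from about 0.425 to 0.925 m from the base axis. Payload 6.8 kg.
Tool frame: the origin (TCP) lies between the finger pads; the fingertips stand 17 mm ahead of it and the grasp point (between the pads) lies 2 mm behind it; x points along the fingers, y is the direction in which the jaws open and shut, and the axes are right-handed (so a half turn about x gives the same grasp; the last joint's range is limited). The gripper opens to 85 mm and grips with 20 to 120 N. Pads are 22 mm wide; open, the fingers measure 114 mm over their backs; the gripper's body (76 mm by 85 mm) begins 54 mm behind the grasp point. The pads swing forward as they close: fully open they stand 13 mm farther back than shut.
Start: joints at [-1.394, 0.477, 0.022, 1.555, -0.011, 1.109, -0.083], TCP at [0.19, 0.648, 0.248] pointing down, gripper open.
Joint ranges: [-2.96, 2.96], [-0.34, 2.1], [-1.41, 1.46], [0.24, 2.44], [-1.37, 4.51], [0.17, 1.92], [-2.96, 2.96]. Speed limits (rad/s): [2.39, 2.39, 3.14, 3.14, 3.14, 3.14, 3.14].

### API

Orientations are given as a rotation vector (axis times angle).
In Python, from bench import r gives the robot as it stands. The module is installed in compiled form; this text tells all that it offers.
- The arm moves only by the tool apply_moves, never from a script. Its argument "increments" is text: rows parted by semicolons, each of 7 numbers parted by spaces: the finger opening in mm, from 0 to 85.4, then the shift along the tool's x, y, z normalised to -1 to 1, where 1 is 100 cm, then the turn, a rotation vector about the tool's x, y, z normalised to -1 to 1, where 1 is 0.12 rad. In form: gripper x y z wx wy wz; .... A call has exactly 8 rows; each row shifts and turns the commanded pose from where the row before left it, along the tool's axes as they then stand; what a row does not reach is not made up. A row lasts 1/10 s, in which the tool goes at most 50 mm and 8.59 degrees, less where a joint would pass 70% of its speed; a pose out of reach is approached as far as the arm can. A call with a number of a shift or a turn outside -1 to 1 is refused whole. A call with a gripper value outside its range is refused whole. The fingers move at their own pace and stop on an object; "squeeze" is the grip in N (left out, the last holds). Time passes only in rows, so rows that do not move let the fingers close, or fill a call up. It gives the time, the measured TCP pose, the force and the opening at its end, in the units of the state.
- r.get_obs(): the state, without advancing time (a new reading comes with each control period).
- r.grab_frame(name): name is "side" or "top" or "wrist"; returns a dict with "color" (384x512x3 uint8, blue, green, red), "fx", "fy", "cx", "cy" (pixels), "origin" and "orientation" of the camera in the world. Camera axes: x right, y up, looking along -z (the intrinsics and any distortion apply to the point x, -y, -z); pixel columns grow to the right and rows downward; lengths in m; the calibration is good to about 2 mm. A picture is of the moment at which its call begins. There is no depth.
- r.hand_in(): hands the job in, once; it reports no verdict.
The state is a dict: "clock": time; "joints": joint angles; "qvel": joint speeds; "tau": joint torques, N m; "tcp_pos": TCP position; "orientation": TCP orientation; "contact_force": force on the tool from outside, world axes, zero at the start; "moment": the same for the moment, N m; "grip_width": finger opening in m.
Only numpy, scipy, OpenCV 4.12 (cv2) and the standard library are available. Lean on these libraries where they do the work, as an engineer would, in place of code of your own. Each camera call takes 0.05 s, during which the arm holds its last target. There are 200 camera calls.

### The job

The round red bamboo grip lying in the blue tray is freshly lacquered, so the fingers must not touch it. Take the tray by its leaning wooden handle, tip its open front to about 40 degrees (never past 50) over the dark wooden drying bed and hold it so until the grip has rolled gently out, from close above, and lies flat in the bed. Then bring the tray back level, set it down gently on the wooden block, handle towards the robot, leave it snug against the pale stop strip along the block's far edge, squarely and about centred along it, and disturb none of the jars, bottles and tins.

Things in the scene. Friction and masses are not known exactly. Their poses are not given: they have to be found in the camera images.
- tray: Loose blue metal tray, about 220 g, standing on the block. Origin: centre of its underside. Base 110 mm (its x) by 172 mm (its y), 5 mm thick; rear wall (x = -52 mm) 35 mm high, side walls 30 mm high, all about 5 mm thick; the front (+x) is open. At the rear a pale wooden handle plate leans away. Its z axis is up when level.
- tray_cradle (a point): On the tray's floor midway between two white ribs, 3.2 mm high, that run along y and cradle the grip: x = 15, y = 0, z = 5 mm in the tray's frame, same axes. The grip rolls over the front rib only when the tray is tipped front-down by about 35 degrees.
- tray_grip (a point): Middle of the tray's handle plate: 10 mm thick, 60 mm wide along y, rising 80 mm from the rear wall's top, leaning 30 degrees from vertical towards the tray's -x. The point is 52 mm up the plate from its root, 28 mm below its free end; x = -78, y = 0, z = 73 mm in the tray's frame, with the tray's axes (not the plate's). Pinch its broad faces here.
- tray_lip (a point): Middle of the lower edge of the tray's open front: x = +55 mm, y = 0, z = 0 in the tray's frame; same axes as the tray.
- blank: The freshly lacquered rod grip: red-brown bamboo cylinder with three dark rings, 36 mm in diameter, 140 mm long, about 90 g, loose in the tray. Origin at its centre; its y axis runs along its length, x and z turn as it rolls.
- block: Fixed wooden block on which the tray stands, 150 mm (x) by 170 mm (y) by 70 mm high. Origin: centre of its underside, on the table; its flat top is at z = 70 mm. A pale stop strip runs along its far (+x) edge. The tray starts 8 mm or more short of it.
- stop (a point): Foot of the stop strip's tray-side face, at its middle, on the block's top: x = +65, y = 0, z = 70 mm in the block's frame, same axes. The strip is 10 mm wide, 10 mm high, 170 mm long along y. The tray's lip belongs against its face.
- bed: Fixed drying bed: shallow open dark wooden box with a grey felt floor, outside 166 mm (x) by 206 mm (y) by 26 mm high, walls 8 mm, floor 8 mm above the table. Origin: centre of its underside; the y axis runs along its longer side, the -x side is the one towards the robot.
- tin: Bystander: small red open tin, 56 mm across, 75 mm high; origin under its centre.
- glue: Bystander: yellow glue bottle with red cap, 60 mm across, 130 mm high; origin under its centre.
- lacquer: Bystander: amber lacquer jar with black lid, 68 mm across, 90 mm high; origin under its centre.
- solvent: Bystander: green glass bottle, 72 mm across, 170 mm high; origin under its centre.
There are look-alikes about, which are no part of the job. Of the things that look like the blank, the larger one is meant.

How it is judged:
On the way:
1. the tray is held tipped, 34 to 52 degrees, above the drying bed while the grip lies in the bed (angle between tray's own z axis and vertical between 0.593 and 0.908 rad and horizontal distance between tray_lip and bed below 0.12 m and x of blank in the frame of bed between -0.075 and 0.075 m and y of blank in the frame of bed between -0.095 and 0.095 m and z of blank in the frame of bed below 0.033 m), for 0.2 s.
At the end, for the whole second after the job is handed in: The grip lies flat and at rest inside the drying bed; the tray stands released, level within 3 degrees and at rest on the block, the middle of its lip within 2.5 mm of the stop strip's face and within 30 mm of its middle, square to it within 3 degrees (x of blank in the frame of bed between -0.075 and 0.075 m and y of blank in the frame of bed between -0.095 and 0.095 m and z of blank in the frame of bed below 0.033 m and linear speed of blank below 0.03 m/s and z of tray in the frame of block between 0.065 and 0.075 m and angle between tray's own z axis and vertical below 0.06 rad and x of tray_lip in the frame of stop between -0.0025 and 0.003 m and y of tray_lip in the frame of stop between -0.03 and 0.03 m and angle between the x axis of tray and the x axis of block, either way round below 0.06 rad and linear speed of tray below 0.02 m/s); the robot touches nothing.
It fails at once if the tray is pressed or banged down on the block (over 80 N) (contact force between tray and block above 80 N).
It fails at once if the fingers touch the wet grip (contact force between the fingers and blank above 0.5 N).
It fails at once if the tray is tipped past 53 degrees (angle between tray's own z axis and vertical above 0.925 rad).
It fails at once if the grip is thrown or dropped (faster than 1.3 m/s) (linear speed of blank above 1.3 m/s).
It fails at once if a jar, bottle or tin is shifted by more than 20 mm (distance of any of tin, glue, lacquer, solvent from where it was at the start of the episode above 0.02 m).
It also fails if it takes over 64 s, if anything falls off the work surface, if the arm or the gripper's body presses on something with over 40 N, if the wrist force passes 120 N, or if a joint passes its speed limit or range.

## Working session

There is one attempt and no reset: what is moved stays moved. The work goes in short steps, Python scripts to look and compute and a tool call to move; the robot and the scene stay as the last step left them, time stands still between calls to the robot, and variables do not carry over. Pictures are saved under pics/ and viewed, about 8 in all and at most 12, crops included, and the job is handed in when it is done.

Besides the shell and the picture viewer there is one more tool, called after "Call:" by a JSON object that holds its "name" and its "arguments". apply_moves: Moves the arm, as the interface text tells. Scaled input: -1 to 1 covers 100 cm each way for a shift and 0.12 rad each way for a turn. Its arguments: {"type":"object","properties":{"increments":{"type":"string"},"squeeze":{"type":"number"}},"required":["increments"]}

```bash
mkdir -p pics; cat > h.py <<'E'
import numpy as np, cv2, pickle
from scipy.spatial.transform import Rotation as R
from bench import r
def grab(n,fn):
    f=r.grab_frame(n); cv2.imwrite('pics/%s.png'%fn,f['color']); pickle.dump(f,open('pics/%s.pkl'%fn,'wb')); return f
def load(fn): return pickle.load(open('pics/%s.pkl'%fn,'rb'))
def rot(o):
    o=np.array(o,float); return o if o.shape==(3,3) else (R.from_rotvec(o).as_matrix() if o.size==3 else R.from_quat(o).as_matrix())
def ray(f,u,v):
    d=np.array([(u-f['cx'])/f['fx'],-(v-f['cy'])/f['fy'],-1]); return np.array(f['origin']),rot(f['orientation'])@d
def onz(f,u,v,z):
    o,d=ray(f,u,v); return o+d*(z-o[2])/d[2]
def proj(f,p):
    c=rot(f['orientation']).T@(np.array(p)-f['origin']); return f['cx']+f['fx']*c[0]/-c[2], f['cy']-f['fy']*c[1]/-c[2]
E
python3 - <<'E'
from h import *
print(r.get_obs())
a=[]
for n in('side','top'):
    f=grab(n,n+'0'); print({k:v for k,v in f.items() if k!='color'})
    a.append(f['color'])
for n in('side','top'): cv2.imwrite('pics/%s0b.png'%n,cv2.resize(load(n+'0')['color'],(800,600),interpolation=cv2.INTER_CUBIC))
E
```

```text
{'clock': 0.0, 'joints': array([-1.3940834 ,  0.47780183,  0.02234033,  1.55647536, -0.01148879,
        1.10932326, -0.08308328]), 'qvel': array([-0.0011737 , -0.00131224, -0.00058216,  0.00182621,  0.00233593,
        0.0005335 ,  0.00074549]), 'tau': array([-2.63497677e-04, -5.96465492e+01,  1.60802275e+00, -2.81196839e+01,
        1.25496447e-02,  9.39669320e-03, -9.92920860e-06]), 'tcp_pos': array([0.18951402, 0.64724419, 0.24731447]), 'orientation': array([ 0.22204764,  1.55933062, -0.22500254]), 'contact_force': array([ 1.20053092, -0.27099671, -0.06439428]), 'moment': array([ 0.01838903,  0.05989761, -0.01608966]), 'grip_width': 0.08575973350780869}
{'fx': 421.97825815815924, 'fy': 421.97825815815924, 'cx': 253.48925831164553, 'cy': 188.61176551309197, 'origin': array([-0.06780046, -0.77002645,  0.89441629]), 'orientation': array([ 0.85081176, -0.27382127, -0.56598913])}
{'fx': 347.60729014084956, 'fy': 347.60729014084956, 'cx': 253.7899887804429, 'cy': 192.7849571285774, 'origin': array([ 0.24391792, -0.0183405 ,  1.22603851]), 'orientation': array([ 0.1731938 , -0.12515971, -1.59160229])}
```

View pics/side0b.png

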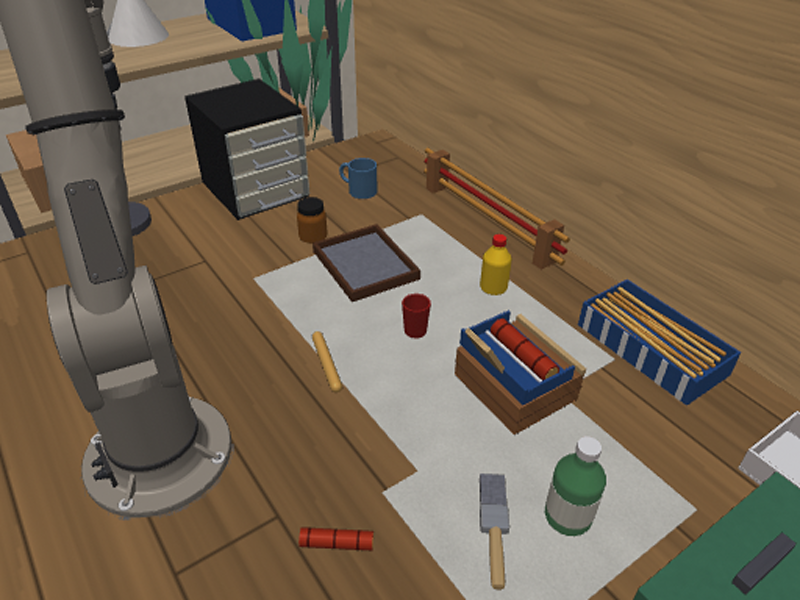

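View pics/top0b.png

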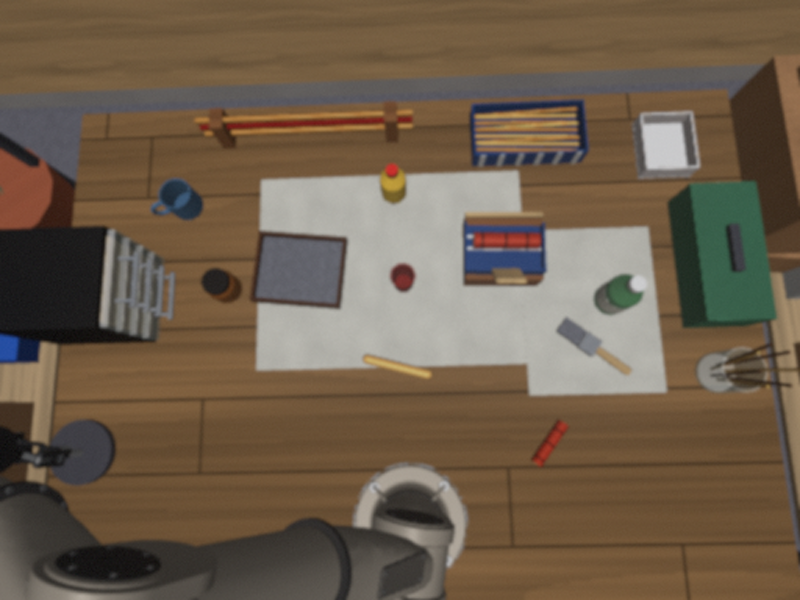

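The top view shows the bed around (300,270), the tray on its block around (504,250) with the handle toward the robot, the tin at (402,277), glue at (393,183), jar at (220,285) and bottle at (620,293). The arm is off to the left. Next I'll enlarge the areas I need to measure.

```bash
python3 - <<'E'
from h import *
t=load('top0')['color']; s=load('side0')['color']
def c(im,x,y,w,h,W): 
    return cv2.resize(im[y:y+h,x:x+w],(W,int(h*W/w)),interpolation=cv2.INTER_CUBIC)
A=c(t,288,126,70,63,420)  # 6x
B=c(t,155,142,75,63,380)[:378]
C=c(s,285,192,95,90,380)  # 4x
o=np.zeros((600,800,3),np.uint8)
a=c(t,288,130,66,58,396); o[:a.shape[0],:396]=a       # 6x  348
b=c(s,285,194,95,85,396-0); b=c(s,285,194,99,87,396); o[:b.shape[0],402:798]=b  #4x
d=c(t,155,144,78,56,312); o[352:352+d.shape[0],:312]=d #4x
e=c(s,195,140,80,55,400); o[352:352+min(248,e.shape[0]),390:790]=e[:248] #5x
cv2.imwrite('pics/c1.png',o)
f=load('top0')
for n,p in dict(tcp=r.get_obs()['tcp_pos'],base=[0,0,0]).items(): print(n,proj(f,p))
E
```

```text
tcp (np.float64(27.13264801968134), np.float64(284.74015464963037))
base (np.float64(262.0282049245086), np.float64(333.9117861663249))
```

View pics/c1.png

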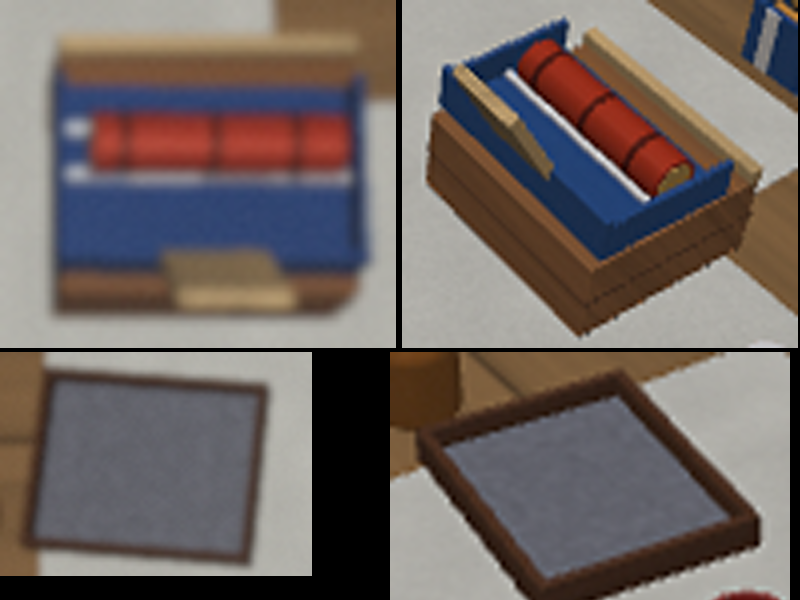

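```bash
cat >> h.py <<'E'
from scipy.optimize import least_squares
def world(q,p):
    c,s=np.cos(q[2]),np.sin(q[2]); return np.array([q[0]+c*p[0]-s*p[1],q[1]+s*p[0]+c*p[1],p[2]])
def fit(obs,q0):
    g=lambda q:np.concatenate([np.array(proj(f,world(q,p)))-uv for f,uv,p in obs])
    s=least_squares(g,q0,loss='soft_l1'); return s.x,np.round(g(s.x),1)
E
python3 - <<'E'
from h import *
T=load('top0');S=load('side0')
A=lambda u,v:np.array([288+u/6,130+v/6]);C=lambda u,v:np.array([285+(u-402)/4,194+v/4])
D=lambda u,v:np.array([155+u/4,144+(v-352)/4]);E=lambda u,v:np.array([195+(u-390)/5,140+(v-352)/5])
bed=[(T,D(47,371),(.083,.103,.026)),(T,D(268,384),(.083,-.103,.026)),(T,D(250,563),(-.083,-.103,.026)),(T,D(26,546),(-.083,.103,.026)),
 (S,E(418,432),(-.083,.103,.026)),(S,E(621,371),(.083,.103,.026)),(S,E(760,518),(.083,-.103,.026)),(S,E(540,580),(-.083,-.103,.026))]
print('bed',*fit(bed,[.6,.25,0]))
blk=[(T,A(58,37),(.075,.085,.08)),(T,A(358,37),(.075,-.085,.08)),(T,A(55,308),(-.075,.085,.07)),
 (S,C(430,112),(-.075,.085,.07)),(S,C(583,335),(-.075,-.085,0)),(S,C(761,178),(.075,-.085,.08)),(S,C(592,29),(.075,.085,.08)),(S,C(595,270),(-.075,-.085,.07))]
print('blk',*fit(blk,[.6,-.2,0]))
z=.07
tr=[(S,C(443,68),(-.055,.086,.1)),(S,C(596,222),(-.055,-.086,z+.035)),(S,C(732,163),(.055,-.086,.1)),(S,C(567,20),(.055,.086,.1)),(S,C(600,258),(-.055,-.086,.07)),
 (T,A(57,70),(.055,.086,.1)),(T,A(362,75),(.055,-.086,.1)),(T,A(175,298),(-.096,.03,.182-.005)),(T,A(297,298),(-.096,-.03,.177))]
print('tray',*fit(tr,[.6,-.2,0]))
for n,u,v,zz in(('glue',392,170,.13),('lac',216,279,.09),('tin',402,272,.075),('solv',638,284,.17)): print(n,onz(T,u/1.5625,v/1.5625,zz))
E
```

```text
bed [ 0.55706414  0.23654906 -0.10572634] [-0.5 -1.   0.4 -0.3  0.3  0.1 -1.3 -0.1 -0.9  0.  -0.1 -0.   0.3  0.3
  0.   2.8]
blk [ 0.58268748 -0.22457787 -0.02708954] [-0.1 -0.4 -0.4 -0.8  1.  -2.6 -0.4  0.9 -1.2  1.9  0.4 -2.4  0.1 -0.3
 -0.9  0.7]
tray [ 0.57485803 -0.21979325 -0.05952766] [-0.2  0.5  2.   0.5  0.2  0.2 -0.2 -0.8 -0.8  0.8 -0.4 -0.9  0.1 -0.5
 -0.2 -0.  -0.8  0.5]
glue [0.74265766 0.01589379 0.13      ]
lac [0.52272666 0.4048842  0.09      ]
tin [0.52949293 0.00090111 0.075     ]
solv [ 0.46725283 -0.46333247  0.17      ]
```

```bash
cat >> h.py <<'E'
def tray_to_tool(q,z,tip=0,sgn=-1,gy=0):
    """tray pose (x,y,yaw,underside z,tip deg front-down) -> TCP position, R"""
    Rt=R.from_euler('z',q[2]).as_matrix()@R.from_euler('y',tip,degrees=True).as_matrix()
    tx=np.array([.5,0,-.75**.5]); ty=sgn*np.array([.75**.5,0,.5]); G=np.c_[tx,ty,np.cross(tx,ty)]
    return np.array([q[0],q[1],z])+Rt@(np.array([-.078,gy,.073])+.002*tx), Rt@G
def plan(p,M,cur=None):
    if cur is None: o=r.get_obs(); cur=(o['tcp_pos'],rot(o['orientation']))
    print('shift(mm,tool) ',np.round(cur[1].T@(p-cur[0])*1000,1),' then turn(units .12) ',np.round(R.from_matrix(cur[1].T@M).as_rotvec()/.12,2))
    return p,M
E
python3 - <<'E'
from h import *
o=r.get_obs(); print(np.round(rot(o['orientation']),3))
q=[.5749,-.2198,-.0595]
for s in(-1,1):
    p,M=tray_to_tool(q,.07,sgn=s); print(s,p,'\n',M.round(3))
    a=p-.09*M[:,0]; plan(a,M)
E
```

```text
[[-0.     0.281  0.96 ]
 [-0.002  0.96  -0.281]
 [-1.    -0.002  0.   ]]
-1 [ 0.49803626 -0.2152212   0.14126795] 
 [[ 0.499 -0.864  0.059]
 [-0.03   0.051  0.998]
 [-0.866 -0.5    0.   ]]
shift(mm,tool)  [  29.5 -751.1  494.5]  then turn(units .12)  [-14.58  -3.92  -3.1 ]
1 [ 0.49803626 -0.2152212   0.14126795] 
 [[ 0.499  0.864 -0.059]
 [-0.03  -0.051 -0.998]
 [-0.866  0.5    0.   ]]
shift(mm,tool)  [  29.5 -751.1  494.5]  then turn(units .12)  [10.94 -2.92  3.69]
```

Call:
{"name": "apply_moves", "arguments": {"increments": "85 -0.0033 -0.0214 0.0264 0 0 0;85 -0.0033 -0.0214 0.0264 0 0 0;85 -0.0033 -0.0214 0.0264 0 0 0;85 -0.0033 -0.0214 0.0264 0 0 0;85 -0.0033 -0.0214 0.0264 0 0 0;85 -0.0033 -0.0214 0.0264 0 0 0;85 -0.0033 -0.0214 0.0264 0 0 0;85 -0.0033 -0.0214 0.0264 0 0 0", "squeeze": 40}}

```text
clock: 0.9
tcp_pos: [0.3447, 0.4227, 0.2745]
orientation: [0.223, 1.56, -0.224]
contact_force: [0.9, 0.1, 0.9]
grip_width: 0.0851
```

Call:
{"name": "apply_moves", "arguments": {"increments": "85 -0.0033 -0.0214 0.0264 0 0 0;85 -0.0033 -0.0214 0.0264 0 0 0;85 -0.0033 -0.0214 0.0264 0 0 0;85 -0.0033 -0.0214 0.0264 0 0 0;85 -0.0033 -0.0214 0.0264 0 0 0;85 -0.0033 -0.0214 0.0264 0 0 0;85 -0.0033 -0.0214 0.0264 0 0 0;85 -0.0033 -0.0214 0.0264 0 0 0"}}

```text
clock: 1.7
tcp_pos: [0.4992, 0.1992, 0.301]
orientation: [0.223, 1.56, -0.224]
contact_force: [0.6, 1.0, -1.0]
grip_width: 0.0851
```

```bash
python3 - <<'E'
from h import *
o=r.get_obs(); print(o['clock'],o['tcp_pos'],o['joints'].round(2))
q=[.5749,-.2198,-.0595]
p,M=tray_to_tool(q,.07,sgn=1); c=rot(o['orientation'])
# yaw-only orientation first
Y=M@R.from_euler('z',30,degrees=True).as_matrix(); Y2=M@R.from_euler('z',-30,degrees=True).as_matrix()
Y=Y if Y[2,0]<Y2[2,0] else Y2
print(Y.round(2)); a=plan(o['tcp_pos'],Y); b=plan(p-.11*M[:,0],M,a)
E
```

```text
1.7 [0.49920392 0.19918757 0.3010065 ] [-0.73  0.2   0.27  1.84 -0.06  1.11  0.85]
[[ 0.    1.   -0.06]
 [-0.   -0.06 -1.  ]
 [-1.    0.    0.  ]]
shift(mm,tool)  [0. 0. 0.]  then turn(units .12)  [11.21 -0.    0.  ]
shift(mm,tool)  [ 64.5 -31.5 413.7]  then turn(units .12)  [-0.   -0.    4.36]
```

Call:
{"name": "apply_moves", "arguments": {"increments": "85 0 0 0 0.934 0 0;85 0 0 0 0.934 0 0;85 0 0 0 0.934 0 0;85 0 0 0 0.934 0 0;85 0 0 0 0.934 0 0;85 0 0 0 0.934 0 0;85 0 0 0 0.934 0 0;85 0 0 0 0.934 0 0"}}

```text
clock: 2.5
tcp_pos: [0.4985, 0.2004, 0.3007]
orientation: [0.921, 1.367, -0.922]
contact_force: [0.0, 0.4, 0.1]
grip_width: 0.0848
```

Call:
{"name": "apply_moves", "arguments": {"increments": "85 0 0 0 0.934 0 0;85 0 0 0 0.934 0 0;85 0 0 0 0.934 0 0;85 0 0 0 0.934 0 0;85 0.0054 -0.0026 0.0345 0 0 0;85 0.0054 -0.0026 0.0345 0 0 0;85 0.0054 -0.0026 0.0345 0 0 0;85 0.0054 -0.0026 0.0345 0 0 0"}}

```text
clock: 3.3
tcp_pos: [0.4796, 0.0621, 0.279]
orientation: [1.252, 1.181, -1.253]
contact_force: [1.2, -0.2, 0.0]
grip_width: 0.085
```

Call:
{"name": "apply_moves", "arguments": {"increments": "85 0.0054 -0.0026 0.0345 0 0 0;85 0.0054 -0.0026 0.0345 0 0 0;85 0.0054 -0.0026 0.0345 0 0 0;85 0.0054 -0.0026 0.0345 0 0 0;85 0.0054 -0.0026 0.0345 0 0 0;85 0.0054 -0.0026 0.0345 0 0 0;85 0.0054 -0.0026 0.0345 0 0 0;85 0.0054 -0.0026 0.0345 0 0 0"}}

```text
clock: 4.1
tcp_pos: [0.4427, -0.212, 0.236]
orientation: [1.252, 1.181, -1.252]
contact_force: [-0.0, 0.9, 0.1]
grip_width: 0.085
```

Call:
{"name": "apply_moves", "arguments": {"increments": "85 0 0 0 0 0 0.872;85 0 0 0 0 0 0.872;85 0 0 0 0 0 0.872;85 0 0 0 0 0 0.872;85 0 0 0 0 0 0.872;85 0 0 0 0 0 0;85 0 0 0 0 0 0;85 0 0 0 0 0 0"}}

```text
clock: 4.9
tcp_pos: [0.4445, -0.211, 0.237]
orientation: [1.441, 0.778, -0.861]
contact_force: [0.9, 0.6, 0.1]
grip_width: 0.0852
```

```bash
python3 - <<'E'
from h import *
o=r.get_obs(); print(o['clock'],o['tcp_pos'],o['joints'].round(2))
q=[.5749,-.2198,-.0595]
p,M=tray_to_tool(q,.07,sgn=1)
a=plan(p-.11*M[:,0],M);plan(p,M,a)
f=grab('wrist','w1'); print({k:v for k,v in f.items() if k!='color'})
im=f['color']
cv2.imwrite('pics/w1b.png',cv2.resize(im,(800,600),interpolation=cv2.INTER_CUBIC))
for n,z in dict(TL=(.055,.086,.1),TR=(.055,-.086,.1),h=(-.092,.03,.167),h2=(-.092,-.03,.167)).items(): print(n,np.array(proj(f,world(q,z)))*1.5625)
E
```

```text
4.9 [ 0.44452394 -0.21097096  0.23700812] [-0.31 -0.05  0.74  2.35 -0.45  0.37  0.77]
shift(mm,tool)  [-0.3 -1.4  1.1]  then turn(units .12)  [ 0.01 -0.    0.01]
shift(mm,tool)  [110.  -0.  -0.]  then turn(units .12)  [0. 0. 0.]
{'fx': 302.72817018970426, 'fy': 302.72817018970426, 'cx': 251.38435717909795, 'cy': 191.22602396853046, 'origin': array([ 0.38518898, -0.13961882,  0.34646842]), 'orientation': array([-0.2837809 , -0.51033995, -0.12789547])}
TL [530.4544102  139.50215068]
TR [512.6713454  373.03138871]
h [390.80369841 256.72550535]
h2 [390.76622384 380.89651895]
```

View pics/w1b.png

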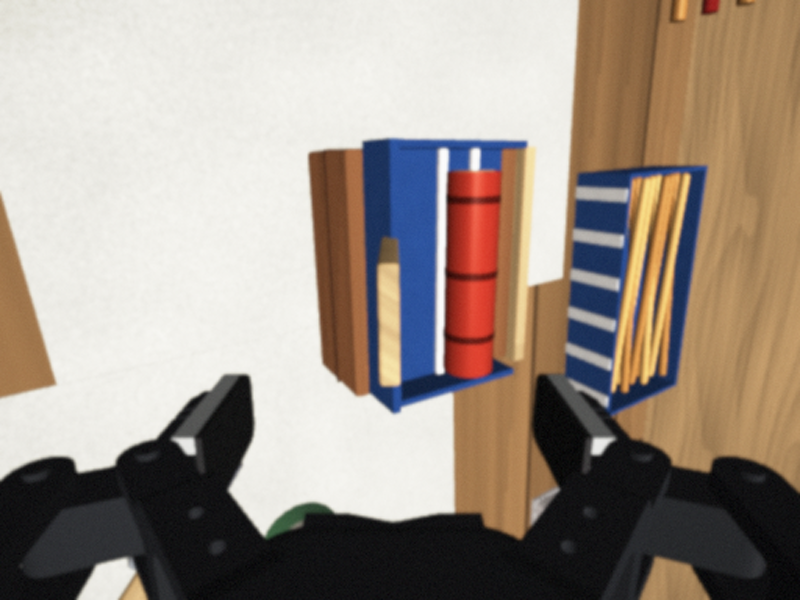

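The wrist view shows the handle's end face at x 378–400, y 263–385, within about 4 px of the prediction. The jaws sit evenly on both sides of it, so I'll descend along the plate.

Call:
{"name": "apply_moves", "arguments": {"increments": "85 0.018 -0.001 0.001 0 0 0;85 0.018 0 0 0 0 0;85 0.018 0 0 0 0 0;85 0.016 0 0 0 0 0;85 0.015 0 0 0 0 0;85 0.015 0 0 0 0 0;85 0.01 0 0 0 0 0;85 0 0 0 0 0 0"}}

```text
clock: 5.75
tcp_pos: [0.4975, -0.2147, 0.1402]
orientation: [1.444, 0.78, -0.86]
contact_force: [-0.4, -0.0, 1.1]
grip_width: 0.0851
```

```bash
python3 - <<'E'
from h import *
o=r.get_obs(); print(o['clock'],o['tcp_pos'],o['joints'].round(2))
p,M=tray_to_tool([.5749,-.2198,-.0595],.07,sgn=1); plan(p,M)
f=grab('wrist','w2'); S=grab('side','s2')
o=np.zeros((384,800,3),np.uint8); o[:,:440]=cv2.resize(f['color'][:,:],(440,330))[:384] if 0 else cv2.resize(f['color'],(440,384))
o[:,440:]=cv2.resize(S['color'][180:290,270:373],(360,384)); cv2.imwrite('pics/w2b.png',o)
E
```

```text
5.75 [ 0.49750316 -0.21473481  0.14018587] [ 0.17  0.27  0.25  2.32 -1.36  0.24  1.63]
shift(mm,tool)  [-0.7  1.   0.5]  then turn(units .12)  [-0.   -0.03  0.01]
```

View pics/w2b.png

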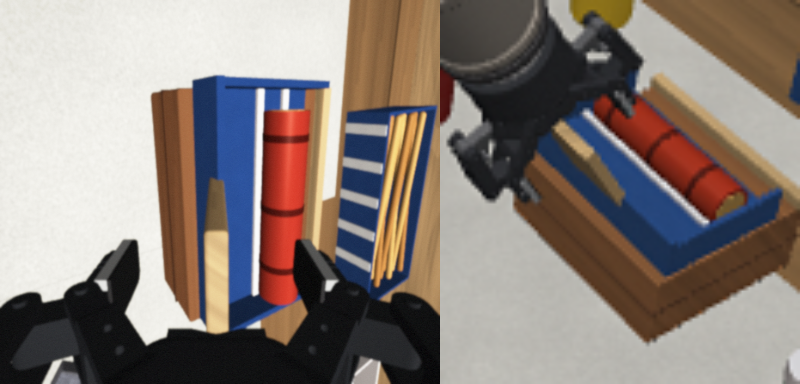

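Call:
{"name": "apply_moves", "arguments": {"increments": "60 0 0.001 0 0 0 0;40 0 0 0 0 0 0;25 0 0 0 0 0 0;15 0 0 0 0 0 0;5 0 0 0 0 0 0;5 0 0 0 0 0 0;5 0 0 0 0 0 0;5 0 0 0 0 0 0", "squeeze": 80}}

```text
clock: 6.65
tcp_pos: [0.4976, -0.2148, 0.1419]
orientation: [1.442, 0.778, -0.86]
contact_force: [-0.2, 2.6, 3.3]
grip_width: 0.0093
```

```bash
python3 - <<'E'
from h import *
o=r.get_obs(); print(o['clock'],o['tcp_pos'],o['joints'].round(2),o['grip_width'],o['contact_force'])
p,M=tray_to_tool([.5749,-.2198,-.0595],.07,sgn=1); plan(p,M)
plan(o['tcp_pos']+np.array([0,0,.1]),rot(o['orientation']))
E
```

```text
6.65 [ 0.4975526  -0.21478301  0.14187897] [ 0.16  0.27  0.26  2.32 -1.36  0.24  1.62] 0.00929125583329618 [-0.16787672  2.64668806  3.26439995]
shift(mm,tool)  [0.8 0.1 0.4]  then turn(units .12)  [ 0.01 -0.01  0.01]
shift(mm,tool)  [-86.6  49.9  -0. ]  then turn(units .12)  [0. 0. 0.]
```

Call:
{"name": "apply_moves", "arguments": {"increments": "5 -0.0052 0.003 0 0 0 0;5 -0.0087 0.005 0 0 0 0;5 -0.0121 0.007 0 0 0 0;5 -0.0121 0.007 0 0 0 0;5 -0.0121 0.007 0 0 0 0;5 -0.0121 0.007 0 0 0 0;5 -0.0121 0.007 0 0 0 0;5 -0.0121 0.007 0 0 0 0"}}

```text
clock: 7.45
tcp_pos: [0.4963, -0.215, 0.241]
orientation: [1.442, 0.78, -0.864]
contact_force: [0.3, 0.6, -2.3]
grip_width: 0.009
```

```bash
python3 - <<'E'
from h import *
o=r.get_obs(); print(o['clock'],o['tcp_pos'],o['joints'].round(2),o['grip_width'],o['contact_force'])
bx,by,byaw=.5571,.2365,-.1057
# tray pose so that lip is at bed x=-.045, z
def traylip(lx,z,tip):
    t=np.radians(tip); c=np.cos(byaw),np.sin(byaw); lip=np.array([bx+c[0]*lx,by+c[1]*lx])
    Rt=R.from_euler('z',byaw).as_matrix()@R.from_euler('y',t).as_matrix()
    og=np.array([*lip,z])-Rt@[.055,0,0]; return tray_to_tool([og[0],og[1],byaw],og[2],tip,1)
p0,M0=traylip(-.045,.15,0); p0[2]=o['tcp_pos'][2]+.01; a=plan(p0,M0)
p1,M1=traylip(-.045,.05,30); print(p1); b=plan(p1,M1,a)
p2,M2=traylip(-.045,.016,40); print(p2); plan(p2,M2,b)
E
```

```text
7.45 [ 0.49629764 -0.21501903  0.24099292] [-0.21  0.07  0.63  2.26 -0.58  0.4   0.85] 0.009001165988184342 [ 0.27235989  0.61790095 -2.34034645]
shift(mm,tool)  [ -79.5 -119.3 -462.5]  then turn(units .12)  [ 0.33 -0.2   0.03]
[0.43410889 0.24954879 0.17771985]
shift(mm,tool)  [90.1  9.5 -0. ]  then turn(units .12)  [-0.    0.   -4.36]
[0.45735211 0.24708279 0.15544238]
shift(mm,tool)  [22.3 23.4  0. ]  then turn(units .12)  [ 0.   -0.   -1.45]
```

Call:
{"name": "apply_moves", "arguments": {"increments": "5 -0.0011 -0.0014 -0.012 0 0 0;5 -0.002 -0.0025 -0.022 0 0 0;5 -0.003 -0.0037 -0.032 0 0 0;5 -0.003 -0.0037 -0.032 0 0 0;5 -0.003 -0.0037 -0.032 0 0 0;5 -0.003 -0.0037 -0.032 0 0 0;5 -0.003 -0.0037 -0.032 0 0 0;5 -0.003 -0.0037 -0.032 0 0 0"}}

```text
clock: 8.25
tcp_pos: [0.4774, -0.0007, 0.2452]
orientation: [1.441, 0.78, -0.867]
contact_force: [1.2, 0.3, -2.9]
grip_width: 0.0093
```

Call:
{"name": "apply_moves", "arguments": {"increments": "5 -0.003 -0.0037 -0.032 0 0 0;5 -0.003 -0.0037 -0.032 0 0 0;5 -0.003 -0.0037 -0.032 0 0 0;5 -0.003 -0.0037 -0.032 0 0 0;5 -0.003 -0.0037 -0.032 0 0 0;5 -0.003 -0.0037 -0.032 0 0 0;5 -0.0026 -0.0032 -0.028 0 0 0;5 -0.0015 -0.0018 -0.016 0 0 0"}}

```text
clock: 9.05
tcp_pos: [0.4573, 0.2386, 0.251]
orientation: [1.44, 0.783, -0.864]
contact_force: [0.4, -0.5, -3.7]
grip_width: 0.0093
```

Call:
{"name": "apply_moves", "arguments": {"increments": "5 0 0 0 0.165 -0.1 0.015;5 0 0 0 0.165 -0.1 0.015;5 0 0 0 0 0 -0.3;5 0 0 0 0 0 -0.6;5 0 0 0 0 0 -0.7;5 0 0 0 0 0 -0.7;5 0 0 0 0 0 -0.6;5 0 0 0 0 0 -0.3"}}

```text
clock: 9.85
tcp_pos: [0.4586, 0.2355, 0.2512]
orientation: [1.342, 1.05, -1.19]
contact_force: [0.6, 0.6, -4.1]
grip_width: 0.0092
```

```bash
cat >> h.py <<'E'
bx,by,byaw=.5571,.2365,-.1057
def traylip(lx,z,tip):
    t=np.radians(tip); c=np.cos(byaw),np.sin(byaw); lip=np.array([bx+c[0]*lx,by+c[1]*lx])
    Rt=R.from_euler('z',byaw).as_matrix()@R.from_euler('y',t).as_matrix()
    og=np.array([*lip,z])-Rt@[.055,0,0]; return tray_to_tool([og[0],og[1],byaw],og[2],tip,1)
def trayR():
    M=rot(r.get_obs()['orientation']); tx=np.array([.5,0,-.75**.5]); ty=np.array([.75**.5,0,.5]); G=np.c_[tx,ty,np.cross(tx,ty)]; return M@G.T
def lipnow():
    o=r.get_obs(); Rt=trayR(); tx=np.array([.5,0,-.75**.5]); og=o['tcp_pos']-Rt@(np.array([-.078,0,.073])+.002*tx); return og,og+Rt@[.055,0,0],np.degrees(np.arccos(Rt[2,2]))
E
python3 - <<'E'
from h import *
o=r.get_obs(); print(o['clock'],o['tcp_pos'],o['joints'].round(2),o['grip_width'],o['contact_force'],lipnow())
a=traylip(-.045,.06,25); plan(*a); plan(*traylip(-.045,.015,30),a); plan(*traylip(-.045,.015,40),traylip(-.045,.015,30))
f=grab('wrist','w3'); S=grab('side','s3'); 
o=np.zeros((384,800,3),np.uint8); o[:,:440]=cv2.resize(f['color'],(440,384))
o[:,440:]=cv2.resize(S['color'][80:230,170:310],(360,384)); cv2.imwrite('pics/w3b.png',o)
E
```

```text
9.85 [0.45862342 0.23549404 0.25116623] [-0.49  0.17 -0.19  1.99  0.16  0.89 -0.87] 0.00918120127290707 [ 0.61437715  0.58835434 -4.14687909] (array([0.50263151, 0.23061014, 0.15604759]), array([0.55323613, 0.22509669, 0.13522033]), np.float64(22.251887148078456))
shift(mm,tool)  [ 65.2 -45.9 -11.4]  then turn(units .12)  [-0.02  0.01 -0.4 ]
shift(mm,tool)  [38.5  7.5 -0. ]  then turn(units .12)  [-0.    0.   -0.73]
shift(mm,tool)  [-11.7  23.4   0. ]  then turn(units .12)  [ 0.   -0.   -1.45]
```

View pics/w3b.png

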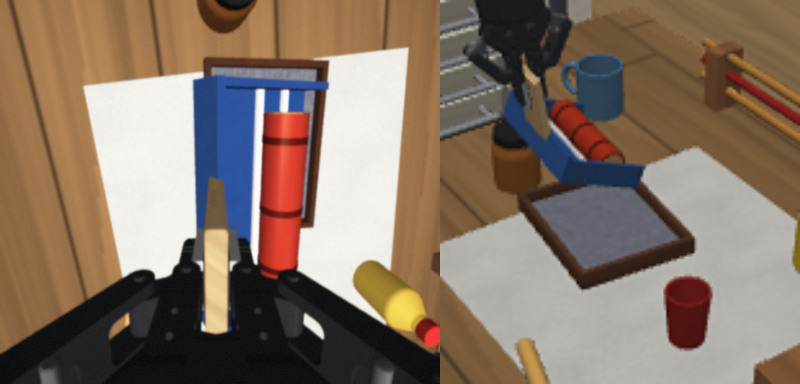

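Call:
{"name": "apply_moves", "arguments": {"increments": "5 0.006 -0.0042 -0.001 0 0 0;5 0.01 -0.007 -0.0018 0 0 0;5 0.011 -0.0078 -0.002 0 0 0;5 0.011 -0.0078 -0.002 0 0 0;5 0.011 -0.0078 -0.0018 0 0 0;5 0.01 -0.007 -0.0018 0 0 0;5 0.006 -0.0043 -0.001 0 0 0;5 0 0 0 0 0 -0.4"}}

```text
clock: 10.75
tcp_pos: [0.4208, 0.2519, 0.1797]
orientation: [1.319, 1.088, -1.221]
contact_force: [-0.3, 0.4, -3.3]
grip_width: 0.0091
```

```bash
python3 - <<'E'
from h import *
o=r.get_obs(); print(o['clock'],o['tcp_pos'],o['joints'].round(2),o['grip_width'],o['contact_force'],lipnow())
a=traylip(-.045,.015,30); plan(*a)
f=grab('wrist','w4'); S=grab('side','s4'); T=grab('top','t4')
o=np.zeros((600,800,3),np.uint8); o[:300,:400]=cv2.resize(f['color'],(400,300))
o[300:,:400]=cv2.resize(T['color'][130:220,140:260],(400,300)); o[:400,400:]=cv2.resize(S['color'][110:210,180:280],(400,400)); cv2.imwrite('pics/w4b.png',o)
E
```

```text
10.75 [0.42084814 0.2518532  0.1796919 ] [-0.52  0.24 -0.21  2.09  0.17  0.77 -0.95] 0.00910556309772904 [-0.3130866   0.41244154 -3.26309748] (array([0.46039548, 0.24752053, 0.08260762]), array([0.5100026 , 0.24236008, 0.05942352]), np.float64(24.931737829056736))
shift(mm,tool)  [38.  10.1  0.8]  then turn(units .12)  [ 0.03  0.02 -0.74]
```

View pics/w4b.png

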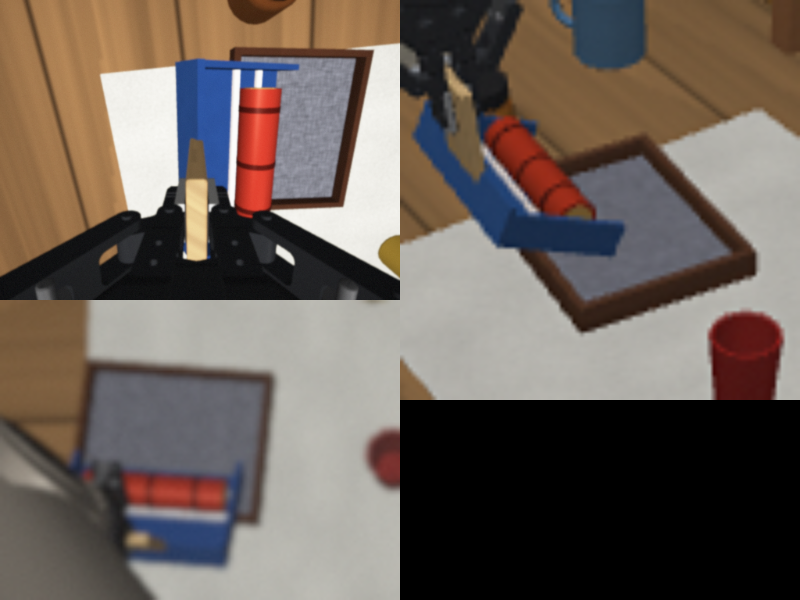

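Call:
{"name": "apply_moves", "arguments": {"increments": "5 0.004 0.0012 0.0004 0 0 0;5 0.0075 0.002 0.0005 0 0 0;5 0.0085 0.002 0.0005 0 0 0;5 0.0085 0.002 0.0005 0 0 0;5 0.006 0.0018 0.0004 0 0 0;5 0.0035 0.001 0.0002 0 0 0;5 0 0 0 0 0 -0.37;5 0 0 0 0 0 -0.37"}}

```text
clock: 11.7
tcp_pos: [0.436, 0.2479, 0.144]
orientation: [1.285, 1.157, -1.286]
contact_force: [0.3, -0.3, -3.6]
grip_width: 0.0088
```

```bash
python3 - <<'E'
from h import *
o=r.get_obs(); print(o['clock'],o['tcp_pos'],o['joints'].round(2),o['grip_width'],o['contact_force'],lipnow())
f=grab('wrist','w5'); S=grab('side','s5')
o=np.zeros((400,800,3),np.uint8); o[:300,:400]=cv2.resize(f['color'],(400,300))
o[:400,400:]=cv2.resize(S['color'][110:210,180:280],(400,400)); cv2.imwrite('pics/w5b.png',o)
a=traylip(-.045,.015,30); p=r.get_obs()['tcp_pos'];M=rot(r.get_obs()['orientation']); plan(*traylip(-.045,.015,40),a)
E
```

```text
11.7 [0.4360271  0.2478752  0.14401658] [-0.46  0.34 -0.22  2.05  0.11  0.76 -0.85] 0.008774932276198601 [ 0.31079822 -0.33236633 -3.62122789] (array([0.46695353, 0.2445478 , 0.04381377]), array([0.51433754, 0.23955384, 0.01633984]), np.float64(29.968687602540168))
shift(mm,tool)  [-11.7  23.4   0. ]  then turn(units .12)  [ 0.   -0.   -1.45]
```

View pics/w5b.png

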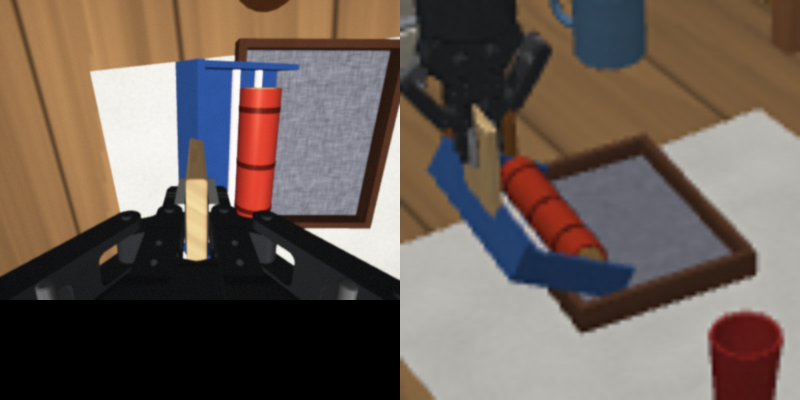

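Call:
{"name": "apply_moves", "arguments": {"increments": "5 -0.0015 0.003 0 0 0 -0.18;5 -0.0015 0.003 0 0 0 -0.18;5 -0.0015 0.003 0 0 0 -0.18;5 -0.0015 0.003 0 0 0 -0.18;5 -0.0015 0.003 0 0 0 -0.18;5 -0.0015 0.003 0 0 0 -0.18;5 -0.0014 0.0027 0 0 0 -0.18;5 -0.0014 0.0027 0 0 0 -0.18"}}

```text
clock: 12.6
tcp_pos: [0.4607, 0.2451, 0.1544]
orientation: [1.207, 1.29, -1.411]
contact_force: [-0.1, 0.2, -2.6]
grip_width: 0.0091
```

Call:
{"name": "apply_moves", "arguments": {"increments": "5 0 0 0 0 0 0;5 0 0 0 0 0 0;5 0 0 0 0 0 0;5 0 0 0 0 0 0;5 0 0 0 0 0 0;5 0 0 0 0 0 0;5 0 0 0 0 0 0;5 0 0 0 0 0 0"}}

```text
clock: 13.4
tcp_pos: [0.4603, 0.2451, 0.1543]
orientation: [1.208, 1.289, -1.41]
contact_force: [-0.9, 0.0, -2.2]
grip_width: 0.0092
```

```bash
python3 - <<'E'
from h import *
o=r.get_obs(); print(o['clock'],o['tcp_pos'],o['joints'].round(2),o['grip_width'],o['contact_force'],lipnow())
f=grab('wrist','w6'); S=grab('side','s6')
o=np.zeros((400,800,3),np.uint8); o[:300,:400]=cv2.resize(f['color'],(400,300))
o[:400,400:]=cv2.resize(S['color'][110:210,180:280],(400,400)); cv2.imwrite('pics/w6b.png',o)
E
```

```text
13.4 [0.46028515 0.24514746 0.15433349] [-0.35  0.43 -0.24  1.9  -0.01  0.96 -0.68] 0.009160236747879472 [-0.8538463   0.00438233 -2.17262735] (array([0.47381023, 0.24363194, 0.05030034]), array([0.51585245, 0.23915792, 0.01512314]), np.float64(39.760954778899524))
```

View pics/w6b.png

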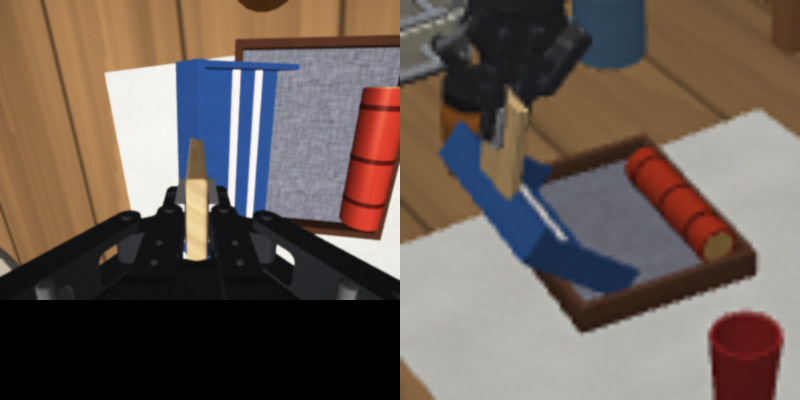

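The grip lies flat in the bed against the far wall (wrist view ≈(370,160)). The tray is at 39.8° with its lip inside the bed. Now I'll retreat.

```bash
python3 - <<'E'
from h import *
o=r.get_obs(); M=rot(o['orientation']); 
T=load('top0')
a=onz(T,288+58/6,130+37/6,.08);b=onz(T,288+358/6,130+37/6,.08); print('strip far edge',a,b,'yaw',np.arctan2(b[0]-a[0],-(b[1]-a[1])))
up=o['tcp_pos']+[0.02,0,.11]; c=plan(up,M)
q=[.5749,-.2198,-.027]
p,L=tray_to_tool(q,.16,0,1)
mid=np.array([.47,.22,p[2]+.02])
d=plan(mid,M,c); e=plan(mid,L,d); g=plan(p,L,e)
E
```

```text
strip far edge [ 0.65847782 -0.14189699  0.08      ] [ 0.65248694 -0.31287922  0.08      ] yaw -0.03502370049475607
shift(mm,tool)  [-111.8    0.9   -2. ]  then turn(units .12)  [0. 0. 0.]
shift(mm,tool)  [14.2 -5.3 26.1]  then turn(units .12)  [0. 0. 0.]
shift(mm,tool)  [0. 0. 0.]  then turn(units .12)  [-0.65  0.12  5.78]
shift(mm,tool)  [ 37.2  24.4 436.8]  then turn(units .12)  [0. 0. 0.]
```

Call:
{"name": "apply_moves", "arguments": {"increments": "5 0 0 0 0 0 0;5 0 0 0 0 0 0;5 -0.01 0 0 0 0 0;5 -0.02 0 0 0 0 0;5 -0.022 0 0 0 0 0;5 -0.022 0 0 0 0 0;5 -0.022 0 0 0 0 0;5 -0.015 0 0 0 0 0"}}

```text
clock: 14.3
tcp_pos: [0.4799, 0.2435, 0.2661]
orientation: [1.21, 1.288, -1.408]
contact_force: [-0.0, -0.6, -2.4]
grip_width: 0.009
```

Call:
{"name": "apply_moves", "arguments": {"increments": "5 0 0 0.002 -0.08 0.015 0.72;5 0 0 0.004 -0.08 0.015 0.72;5 0 0 0.004 -0.08 0.015 0.72;5 0 0 0.004 -0.08 0.015 0.72;5 0 0 0.004 -0.08 0.015 0.72;5 0 0 0.004 -0.08 0.015 0.72;5 0 0 0.004 -0.08 0.015 0.72;5 0 0 0 -0.08 0.015 0.72"}}

```text
clock: 15.1
tcp_pos: [0.477, 0.2167, 0.2646]
orientation: [1.429, 0.795, -0.837]
contact_force: [0.4, -1.1, -2.8]
grip_width: 0.0091
```

```bash
python3 - <<'E'
from h import *
o=r.get_obs(); print(o['clock'],o['tcp_pos'],o['joints'].round(2),o['grip_width'],o['contact_force'],lipnow())
p,L=tray_to_tool([.5749,-.2205,-.03],.15,0,1); plan(p,L)
E
```

```text
15.1 [0.4770055  0.21665971 0.26455805] [-0.53  0.04 -0.24  2.2   0.68  0.62 -1.3 ] 0.00909369416557959 [ 0.35011845 -1.09183846 -2.8459617 ] (array([0.55407632, 0.21440139, 0.19340252]), array([0.60905175, 0.21275943, 0.19348276]), np.float64(0.09062413439547412))
shift(mm,tool)  [ 54.2   7.8 434.1]  then turn(units .12)  [-0.   -0.01 -0.01]
```

Call:
{"name": "apply_moves", "arguments": {"increments": "5 0.0015 0 0.013 0 0 0;5 0.003 0 0.024 0 0 0;5 0.0036 0.0006 0.0295 0 0 0;5 0.0036 0.0006 0.0295 0 0 0;5 0.0036 0.0006 0.0295 0 0 0;5 0.0036 0.0006 0.0295 0 0 0;5 0.0036 0.0006 0.0295 0 0 0;5 0.0036 0.0006 0.0295 0 0 0"}}

```text
clock: 15.9
tcp_pos: [0.4872, 0.0005, 0.2434]
orientation: [1.427, 0.797, -0.841]
contact_force: [0.3, 0.2, -2.2]
grip_width: 0.0093
```

Call:
{"name": "apply_moves", "arguments": {"increments": "5 0.0036 0.0006 0.0295 0 0 0;5 0.0036 0.0006 0.0295 0 0 0;5 0.0036 0.0006 0.0295 0 0 0;5 0.0036 0.0006 0.0295 0 0 0;5 0.0036 0.0006 0.0295 0 0 0;5 0.0036 0.0006 0.0295 0 0 0;5 0.004 0.0006 0.028 0 0 0;5 0.0025 0.0006 0.0155 0 0 0"}}

```text
clock: 16.7
tcp_pos: [0.4988, -0.2148, 0.2222]
orientation: [1.428, 0.796, -0.84]
contact_force: [0.2, 0.6, -2.2]
grip_width: 0.0093
```

```bash
python3 - <<'E'
from h import *
o=r.get_obs(); print(o['clock'],o['tcp_pos'],o['joints'].round(2),o['grip_width'],o['contact_force'],lipnow())
p,L=tray_to_tool([.5749,-.2205,-.03],.09,0,1); plan(p,L)
f=grab('wrist','w7'); g=load('w1'); S=grab('side','s7')
o=np.zeros((600,800,3),np.uint8)
o[:,:400]=cv2.resize(f['color'][70:280,200:340],(400,600),interpolation=cv2.INTER_CUBIC)
o[:,400:]=cv2.resize(g['color'][70:280,200:340],(400,600),interpolation=cv2.INTER_CUBIC); cv2.imwrite('pics/w7b.png',o)
E
```

```text
16.7 [ 0.49876177 -0.21482027  0.22223407] [ 0.01  0.11  0.41  2.26 -0.7   0.37  0.98] 0.009273595535052519 [ 0.18698119  0.61098146 -2.18747557] (array([ 0.57564812, -0.21724379,  0.15088467]), array([ 0.63062074, -0.21897809,  0.15082646]), np.float64(0.060659657129351015))
shift(mm,tool)  [ 52.5 -31.1   3.4]  then turn(units .12)  [-0.01  0.01  0.01]
```

View pics/w7b.png

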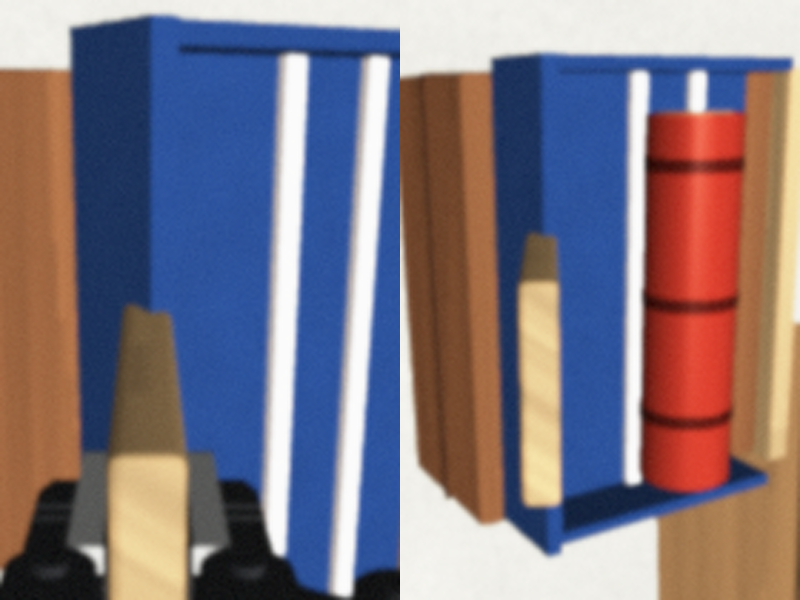

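```bash
python3 - <<'E'
from h import *
f=load('w1'); P=lambda u,v:np.array([200+(u-400)/2.857,70+v/2.857])
def e(n,a,b,z):
    a=onz(f,*P(*a),z);b=onz(f,*P(*b),z);d=b-a;print(n,a.round(4),b.round(4),'yaw',np.arctan2(d[0],-d[1]).round(4))
e('block rear top',(460,78),(477,520),.07); e('strip top nearedge',(788,72),(757,458),.08)
blk=[(f,P(460,78),(-.075,.085,.07)),(f,P(477,522),(-.075,-.085,.07)),(f,P(757,458),(.065,-.085,.08)),(f,P(785,458),(.075,-.085,.08))]
print(fit(blk,[.58,-.22,-.03]))
tr=[(f,P(493,60),(-.055,.086,.1)),(f,P(550,552),(-.055,-.086,.1)),(f,P(792,60),(.055,.086,.1)),(f,P(767,478),(.055,-.086,.1))]
print(fit(tr,[.575,-.22,-.03]))
E
```

```text
block rear top [ 0.5108 -0.1391  0.07  ] [ 0.5037 -0.3021  0.07  ] yaw -0.0436
strip top nearedge [ 0.6497 -0.1433  0.08  ] [ 0.6382 -0.3089  0.08  ] yaw -0.0694
(array([ 0.58228483, -0.22460828, -0.04079098]), array([-0.2, -2.7,  0.4,  2.8,  3.2,  1.2, -1. , -0.4]))
(array([ 0.57326097, -0.22157386, -0.01233252]), array([11. ,  0.1, -1.2,  0.8, -1.6, -2.5,  1.2,  0.4]))
```

```bash
python3 - <<'E'
from h import *
p,L=tray_to_tool([.5855,-.2246,-.035],.0736,0,1); print(p); plan(p,L)
print(L.round(3))
E
```

```text
[ 0.50854716 -0.22190555  0.14486795]
shift(mm,tool)  [ 72.  -29.7   6.5]  then turn(units .12)  [ 0.01 -0.    0.02]
[[ 0.5    0.865 -0.035]
 [-0.017 -0.03  -0.999]
 [-0.866  0.5    0.   ]]
```

Call:
{"name": "apply_moves", "arguments": {"increments": "5 0.008 -0.0033 0.0008 0 0 0;5 0.013 -0.0053 0.001 0 0 0;5 0.013 -0.0053 0.001 0 0 0;5 0.013 -0.0053 0.001 0 0 0;5 0.01 -0.0042 0.001 0 0 0;5 0.008 -0.0033 0.001 0.01 0 0.01;5 0.005 -0.002 0.0005 0 0 0;5 0.002 -0.001 0.0002 0 0 0"}}

```text
clock: 17.6
tcp_pos: [0.5086, -0.2178, 0.144]
orientation: [1.428, 0.799, -0.839]
contact_force: [-0.0, 0.1, -3.3]
grip_width: 0.0094
```

```bash
python3 - <<'E'
from h import *
o=r.get_obs(); print(o['clock'],o['tcp_pos'],o['joints'].round(2),o['contact_force'],lipnow())
p,L=tray_to_tool([.5855,-.2246,-.035],.0706,0,1); plan(p,L)
E
```

```text
17.6 [ 0.50861738 -0.21783349  0.14402437] [ 0.27  0.28  0.14  2.29 -1.22  0.23  1.52] [-0.01337741  0.09008967 -3.31689409] (array([ 0.5854595 , -0.21997802,  0.07261842]), array([ 0.64043602, -0.22158185,  0.07251972]), np.float64(0.12911552573943388))
shift(mm,tool)  [ 1.9 -1.   4.1]  then turn(units .12)  [ 0.04 -0.03  0.01]
```

Call:
{"name": "apply_moves", "arguments": {"increments": "5 0.0004 -0.00025 0 0.02 -0.02 0;5 0.0004 -0.00025 0 0.02 -0.01 0;5 0.0004 -0.00025 0 0 0 0;5 0.0004 -0.00025 0 0 0 0;5 0.0004 -0.00025 0 0 0 0;5 0 0 0 0 0 0;5 0 0 0 0 0 0;5 0 0 0 0 0 0"}}

```text
clock: 18.4
tcp_pos: [0.5085, -0.2179, 0.1419]
orientation: [1.43, 0.794, -0.844]
contact_force: [-1.7, 1.6, 1.6]
grip_width: 0.0089
```

```bash
python3 - <<'E'
from h import *
o=r.get_obs(); print(o['clock'],o['tcp_pos'],o['contact_force'],o['moment'],lipnow(),trayR()[:2,0])
E
```

```text
18.4 [ 0.50848956 -0.21786147  0.14190885] [-1.69497354  1.63930175  1.64061383] [-0.01595446  0.3204308   0.11367819] (array([ 0.58530876, -0.22057334,  0.07049753]), array([ 0.64027428, -0.22251782,  0.07039503]), np.float64(0.10687424259069814)) [ 0.99937311 -0.03535408]
```

Call:
{"name": "apply_moves", "arguments": {"increments": "5 0.0005 0.00087 0 0 0 0;5 0.0005 0.00087 0 0 0 0;5 0.0005 0.00087 0 0 0 0;5 0.0005 0.00087 0 0 0 0;5 0.0005 0.00087 0 0 0 0;5 0 0 0 0 0 0;5 0 0 0 0 0 0;5 0 0 0 0 0 0"}}

```text
clock: 19.2
tcp_pos: [0.5135, -0.2185, 0.1418]
orientation: [1.43, 0.793, -0.845]
contact_force: [-0.7, -0.9, 1.9]
grip_width: 0.0088
```

Call:
{"name": "apply_moves", "arguments": {"increments": "5 0.0005 0.00087 0 0 0 0;5 0.0002 0.00043 0 0 0 0;5 0 0 0 0 0 0;5 0 0 0 0 0 0;5 0 0 0 0 0 0;5 0 0 0 0 0 0;5 0 0 0 0 0 0;5 0 0 0 0 0 0"}}

```text
clock: 20.0
tcp_pos: [0.5147, -0.2184, 0.1417]
orientation: [1.43, 0.794, -0.845]
contact_force: [-3.0, -0.2, 4.9]
grip_width: 0.0091
```

Force is starting to show. I'll keep going in small steps.

Call:
{"name": "apply_moves", "arguments": {"increments": "5 0.0004 0.0007 0 0 0 0;5 0.0004 0.0007 0 0 0 0;5 0 0 0 0 0 0;5 0 0 0 0 0 0;5 0 0 0 0 0 0;5 0 0 0 0 0 0;5 0 0 0 0 0 0;5 0 0 0 0 0 0"}}

```text
clock: 20.8
tcp_pos: [0.5163, -0.2182, 0.1417]
orientation: [1.43, 0.794, -0.845]
contact_force: [-3.1, 0.6, 5.6]
grip_width: 0.0091
```

```bash
python3 - <<'E'
from h import *
o=r.get_obs(); print(o['clock'],o['tcp_pos'],o['contact_force'],o['moment'],lipnow(),trayR()[:2,0])
E
```

```text
20.8 [ 0.51633702 -0.21822457  0.14173613] [-3.06108828  0.63301343  5.63104181] [-0.52849029  0.24468929 -0.24172283] (array([ 0.59312384, -0.22095784,  0.0702908 ]), array([ 0.64808856, -0.22292331,  0.07016397]), np.float64(0.13251306609186167)) [ 0.99935861 -0.0357358 ]
```

Call:
{"name": "apply_moves", "arguments": {"increments": "5 0.0004 0.0007 0 0 0 0;5 0.0004 0.0007 0 0 0 0;5 0 0 0 0 0 0;5 0 0 0 0 0 0;5 0 0 0 0 0 0;5 0 0 0 0 0 0;5 0 0 0 0 0 0;5 0 0 0 0 0 0"}}

```text
clock: 21.6
tcp_pos: [0.5164, -0.2182, 0.1417]
orientation: [1.431, 0.795, -0.845]
contact_force: [-14.3, 3.4, 17.7]
grip_width: 0.0092
```

```bash
python3 - <<'E'
from h import *
o=r.get_obs(); print(o['clock'],o['tcp_pos'],o['contact_force'],o['moment'],lipnow(),trayR()[:2,0])
f=grab('wrist','w8')
im=np.hstack([cv2.resize(f['color'][60:290,190:390],(500,575),interpolation=cv2.INTER_CUBIC),np.zeros((575,300,3),np.uint8)])
S=grab('side','s8'); im[:300,500:]=cv2.resize(S['color'][185:285,280:380],(300,300),interpolation=cv2.INTER_CUBIC); cv2.imwrite('pics/w8b.png',im)
E
```

```text
21.6 [ 0.5164237  -0.21820601  0.14168769] [-14.27950982   3.35850281  17.69774024] [-0.26012997  0.99921227 -0.09334945] (array([ 0.59315152, -0.22092333,  0.0701784 ]), array([ 0.64811506, -0.22291814,  0.07000575]), np.float64(0.18783665213047712)) [ 0.99933712 -0.03626925]
```

View pics/w8b.png

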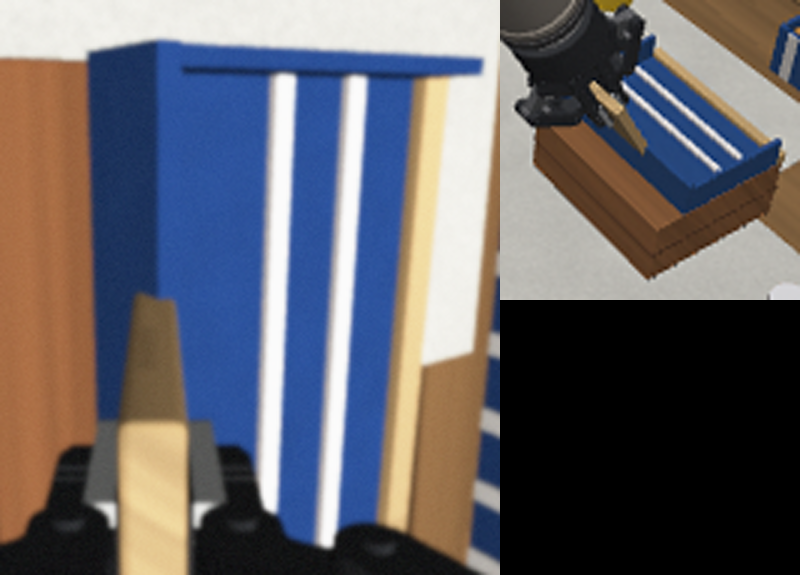

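Call:
{"name": "apply_moves", "arguments": {"increments": "5 -0.0003 -0.0005 0 0 0 0;5 -0.0002 -0.0003 0 0 0 0;5 0 0 0 0 0 0;5 0 0 0 0 0 0;12 0 0 0 0 0 0;16 0 0 0 0 0 0;20 0 0 0 0 0 0;25 0 0 0 0 0 0", "squeeze": 20}}

```text
clock: 22.5
tcp_pos: [0.5169, -0.2178, 0.1413]
orientation: [1.43, 0.795, -0.845]
contact_force: [-0.6, -0.3, -0.4]
grip_width: 0.025
```

Call:
{"name": "apply_moves", "arguments": {"increments": "40 0 0 0 0 0 0;55 0 0 0 0 0 0;60 0 0 0 0 0 0;60 0 0 0 0 0 0;60 0 0 0 0 0 0;60 -0.005 0 0 0 0 0;60 -0.01 0 0 0 0 0;60 -0.015 0 0 0 0 0"}}

```text
clock: 23.3
tcp_pos: [0.5015, -0.2176, 0.1676]
orientation: [1.43, 0.795, -0.845]
contact_force: [-0.2, -0.8, 0.4]
grip_width: 0.0599
```

Call:
{"name": "apply_moves", "arguments": {"increments": "60 -0.015 0 0 0 0 0;60 -0.015 0 0 0 0 0;60 -0.015 0 0 0 0 0;60 -0.015 0 0 0 0 0;60 -0.015 0 0 0 0 0;60 -0.01 0 0 0 0 0;60 0 0 0 0 0 0;60 0 0 0 0 0 0"}}

```text
clock: 24.1
tcp_pos: [0.4597, -0.2161, 0.2415]
orientation: [1.43, 0.794, -0.844]
contact_force: [1.4, 0.7, 0.4]
grip_width: 0.0601
```

```bash
python3 - <<'E'
from h import *
o=r.get_obs(); print(o['clock'],o['tcp_pos'],o['contact_force'],o['joints'].round(2))
f=grab('wrist','w9');S=grab('side','s9');T=grab('top','t9')
im=np.zeros((600,800,3),np.uint8)
im[:,:460]=cv2.resize(f['color'][70:270,200:353],(460,600),interpolation=cv2.INTER_CUBIC)
im[:300,460:]=cv2.resize(S['color'][185:273,280:380],(340,300),interpolation=cv2.INTER_CUBIC)
im[300:,460:]=cv2.resize(T['color'][125:213,155:255],(340,300),interpolation=cv2.INTER_CUBIC); cv2.imwrite('pics/w9b.png',im)
a,b=load('top0')['color'],T['color']
t=load('side0')['color']
for n,(u,v) in dict(glue=(497,265),lac=(312,222),tin=(416,315),solv=(576,490)).items():
    u,v=int(u*.64),int(v*.64); tm=t[v-12:v+12,u-8:u+8]; w=S['color'][v-30:v+30,u-25:u+25]
    m=cv2.minMaxLoc(cv2.matchTemplate(w,tm,cv2.TM_CCOEFF_NORMED)); print(n,m[1],np.array(m[3])-[17,18])
E
```

```text
24.1 [ 0.45974806 -0.21605935  0.24150389] [1.3827562  0.67917343 0.36644754] [-0.01  0.01  0.46  2.3  -0.55  0.4   0.87]
glue 0.5728681683540344 [ 4 -1]
lac 0.9980262517929077 [0 0]
tin 0.687991738319397 [0 0]
solv 0.9989829063415527 [0 0]
```

View pics/w9b.png

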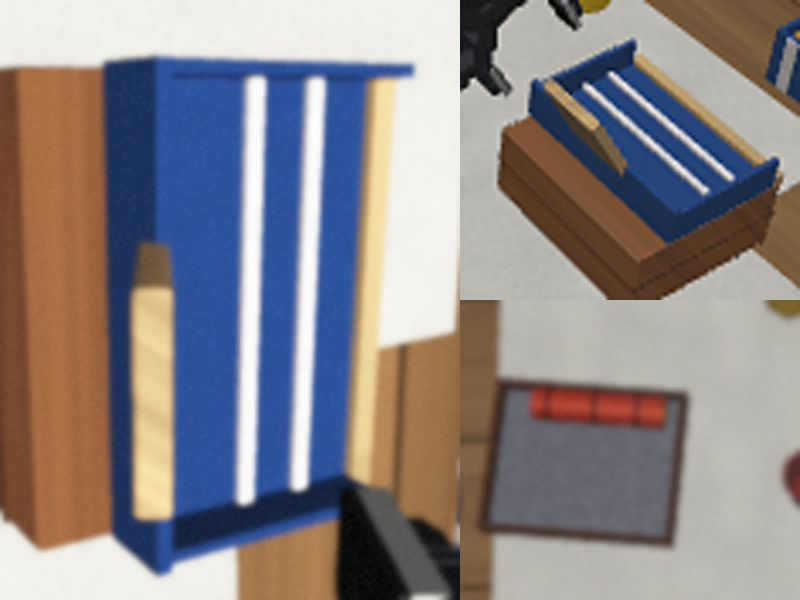

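```bash
python3 - <<'E'
from h import *
for n,rows,us in(('w8',(100,130,160,200),range(340,375)),('w9',(110,130,160,190),range(300,340))):
    f=load(n)
    for v in rows:
        row=cv2.GaussianBlur(f['color'],(1,3),0)[v].astype(float); x=np.arange(us[0],us[-1])
        rb=row[x,2]-row[x,0]; L=row[x,2]  # red-blue
        i=np.argmax(np.diff(rb)); lip=x[i]+.5
        g=np.diff(L)[i+2:i+12]; s=x[i+2+np.argmax(g)]+.5
        a=onz(f,lip,v,.075);b=onz(f,s,v,.08); print(n,v,lip,s,a[:2].round(4),b[:2].round(4),'gap',round((b-a)[0]*1000,1), L[i-1:i+9].astype(int))
E
```

```text
w8 100 354.5 359.5 [ 0.6505 -0.1507] [ 0.6504 -0.1507] gap -0.0 [ 58  92 129 152 161 173 200 229 240 243]
w8 130 351.5 356.5 [ 0.6492 -0.1739] [ 0.6493 -0.1736] gap 0.1 [ 50  72 110 139 156 167 188 221 237 242]
w8 160 349.5 353.5 [ 0.649  -0.1985] [ 0.6481 -0.1977] gap -0.9 [ 60  95 132 148 163 180 212 234 241 242]
w8 200 345.5 350.5 [ 0.6471 -0.2333] [ 0.6477 -0.232 ] gap 0.5 [ 51  67 107 140 155 167 194 226 237 239]
w9 110 320.5 323.5 [ 0.6494 -0.1594] [ 0.6494 -0.1594] gap 0.0 [ 52  81 123 156 189 223 239 244 244 244]
w9 130 319.5 321.5 [ 0.6489 -0.1823] [ 0.6474 -0.1818] gap -1.5 [ 56  86 127 162 197 230 240 243 243 243]
w9 160 317.5 320.5 [ 0.6473 -0.218 ] [ 0.6475 -0.2173] gap 0.2 [ 52  76 112 151 184 221 237 240 241 241]
w9 190 316.5 318.5 [ 0.6472 -0.256 ] [ 0.6459 -0.2546] gap -1.3 [ 64 103 147 179 210 233 238 239 238 234]
```

The measured gap is about 0 along the whole lip, so I'm handing in.

```bash
python3 -c "
from h import *
print(r.get_obs()['clock'], r.hand_in())"
```

```text
the job is handed in; nothing more can be done
24.25 None
```

I tipped the tray over the drying bed by its handle until the grip rolled out, set it back on the block against the stop strip, and handed the job in at 24 s. The hand-in reports no verdict.

- **Grip:** I tipped the tray to 39.8° with the lip about 15 mm above the table, inside the bed, and held it there for about 1 s. The final top view shows the grip lying flat inside the bed at its far wall. The fingers only ever closed on the handle.
- **Tray:** I set it down level with light contact and slid it forward until it met the strip. The highest force I read was about 14 N forward and 18 N vertical. I then eased off, released it and drew the gripper back. The last wrist picture shows the lip parallel to the strip. The gap measured between 0 and -1.5 mm, which is within the pixel error. The tray is about 3–4 mm off centre.
- **Jars, bottles and tins:** comparing side views from start and end, the lacquer jar and solvent bottle have not moved. The tin also showed no shift, but the match was poor. The gripper partly hid the glue bottle, so that comparison gave no reliable result; the arm never went near it.

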